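Seat a rail in the dowel-boring jig and throw its toggle clamp

TASK

Get the beech rail ready for boring, pushing with the fingertips and lifting nothing: push it endwise along the jig until its end butts fully against the block with the two drill bushes, then flip the clamp's lever over towards the fence until it snaps past centre and stays locked, holding the rail square against the fence. Leave the next blank, the pencil and the tape measure where they lie.

Things in the scene. Friction and masses are not known exactly. Their poses are not given: they have to be found in the camera images.
- boring_jig: Dowel-boring jig, fixed: brown plywood board, x -142..72, y -102..102, 18 mm thick, origin at z = 0. On the board: fence along y, inner face at x = 40, top at z = 50; aluminium block with 2 drill bushes, stop face at y = 60, x -22..40, top at z = 56; steel clamp body at y = 0, x -130..-26, top at z = 40, plunger along +x (all mm). A rail fully home has its origin at x = 20, y = 0, parallel to y.
- stop_face (a point): Fixed point on the bush block's stop face: x = 20, y = 60 mm in the jig, 27 mm above the worktop; axes as the jig's.
- lever_pivot (a point): Fixed point of the jig: axle of the clamp lever, x = -109.5, y = 0 mm in the jig, 29 mm above the worktop. The axle lies along the jig's y; axes as the jig's.
- clamp_lever (a joint): Lever angle. 0 = open, leaning 26 degrees past upright, away from the fence. Grows as it swings up and over towards the fence, driving the plunger 20 mm. Dead centre 1.309; stop (locked) 1.414, lever then 35 degrees above the jig's +x. Free until the pad has the rail on the fence, then needs about 2 N at the grip to pass centre and snaps to the stop; let go short of centre it does not lock.
- lever_end (a point): Rounded end of the lever, 100 mm from the pivot (moves with the lever). The black rubber grip, 18 mm thick, runs from 37 mm to 100 mm from the pivot, straight along the line from pivot to this point.
- rail: Loose beech rail, 40 x 120 x 18 mm, 56 g, long axis along its y, lying on the jig's board between the fence and the clamp, its +y end towards the bush block but 20 to 50 mm short of it, and about 3 to 7 mm off the fence. Origin at the centre of its underside (18 mm above the worktop).
- rail_near_end (a point): Centre of the rail's free end face, the one away from the bush block (y = -60 mm of the rail, 9 mm above its underside).
- next_blank: Bystander: loose stained wooden block 38 x 120 x 19 mm lying on the worktop behind the fence. Origin at the centre of its underside.
- pencil: Bystander: loose flat carpenter's pencil 14 x 160 x 9 mm lying on the worktop. Origin at the centre of its underside.
- tape_measure: Bystander: loose tape measure in a yellow case, 44 x 75 x 50 mm, standing on the worktop. Origin at the centre of its underside.
- clamp_pad: Sprung rubber pad (15 mm across, 9.5 mm thick) on the plunger's end, moved by the lever. Origin at the centre of its back, 29 mm above the worktop; its front face is 9.5 mm further along the jig's +x. Spring about 8 N per mm; locked on a seated rail it presses with about 25 N.
Things that resemble listed ones, but are neither listed nor needed, are in the scene too. Leave any yellow look-alike of the rail alone.

How it is judged:
By the outcome, as a careful person would: the job done as asked, in the order asked, and still so for the second after the job is handed in, with the robot touching nothing.
It also fails if it takes over 45 s, if anything falls off the work surface, if the arm or the gripper's body presses on something with over 40 N, if the wrist force passes 120 N, or if a joint passes its speed limit or range.

ROBOT

A 7-joint arm with a two-finger parallel gripper is mounted at the origin on a cart in front of the work surface, level with it; the furniture and walls round the work are solid. World frame = base frame: x ahead of the robot, y to its left, z up, the work surface at z = 0. Lengths are in m, angles in rad, forces in N, time in s.
With the tool pointing down it reaches from about 0.4 to 0.85 m from the base axis. Payload 4.5 kg.
Tool frame: the origin (TCP) lies on the centre line of the jaws, within the pads' length; the fingertips stand 11 mm ahead of it and the grasp point (between the pads) lies 8 mm behind it; z points along the fingers, y is the line along which they close (so a half turn about z gives the same grasp; the last joint's range is limited). The gripper opens to 88 mm and grips with 3 to 60 N. Pads are 18 mm wide; open, the fingers measure 123 mm over their backs; the gripper's body (75 mm by 187 mm) begins 45 mm behind the grasp point.
Start: joints at [1.345, 0.689, -0.195, 1.565, 0.157, 0.902, -0.215], TCP at [0.161, -0.604, 0.25] pointing down, gripper open.
Joint ranges: [-3.01, 3.01], [-0.46, 2.08], [-1.47, 1.51], [0.13, 2.56], [-1, 4.14], [0.04, 2.09], [-2.66, 2.66]. Speed limits (rad/s): [2.57, 2.57, 3.14, 3.14, 3.14, 3.14, 3.14].

INTERFACE

Orientations are given as a unit quaternion [x, y, z, w].
In Python, from plant import * gives the robot as it stands. The module is installed in compiled form; this text tells all that it offers.
- The arm moves only by the tool send_rows, never from a script. Its argument "motion" is a list of rows, each an object of numbers: "x", "y", "z": the shift along the tool's x, y, z in cm; "rx", "ry", "rz": the turn, a rotation vector about the tool's x, y, z in rad; "jaw": the finger opening in cm, from 0 to 8.81. In form: [{"x": .., "y": .., "z": .., "rx": .., "ry": .., "rz": .., "jaw": ..}, ...]. A call has exactly 5 rows; each row shifts and turns the commanded pose from where the row before left it, along the tool's axes as they then stand; what a row does not reach is not made up. A row lasts 1/10 s, in which the tool goes at most 50 mm and 8.59 degrees, less where a joint would pass 70% of its speed; a pose out of reach is approached as far as the arm can. A call is refused whole if a number of a shift passes 5 or a number of a turn 0.15, either way. A call with a gripper value outside its range is refused whole. The fingers move at their own pace and stop on an object; "grip_force" is the grip in N (left out, the last holds). Time passes only in rows, so rows that do not move let the fingers close, or fill a call up. It gives the time, the measured TCP pose, the force, the opening and the grip force at its end, in the units of the state.
- get_state(): the state, without advancing time (a new reading comes with each control period).
- snapshot(name): name is "side" or "top" or "wrist"; returns a dict with "img" (400x640x3 uint8, red, green, blue), "vertical_fov" (degrees; the focal length in pixels is half the picture's height over the tangent of half this angle, whatever the lens; pixels are square), "cx", "cy" (the principal point, pixels), "extrinsics" (4x4, takes a point from camera to world coordinates). Camera axes: x right, y up, looking along -z (the intrinsics and any distortion apply to the point x, -y, -z); pixel columns grow to the right and rows downward; lengths in m; the calibration is good to about 2 mm. A picture is of the moment at which its call begins. There is no depth.
- finish_job(): hands the job in; it is judged then, once.
The state is a dict: "clock": time; "q": joint angles; "qd": joint speeds; "joint_torque": joint torques, N m; "tool_pos": TCP position; "eef_rot": TCP orientation; "contact_force": force on the tool from outside, world axes, zero at the start; "moment": the same for the moment, N m; "opening": opening from 0.0 (shut) to 1.0 (fully open); "finger_force": force on a finger pad.
Only numpy, scipy, OpenCV 4.12 (cv2) and the standard library are available. Lean on these libraries where they do the work, as an engineer would, in place of code of your own. Each camera call takes 0.05 s, during which the arm holds its last target. There are 200 camera calls.

## Working session

There is one attempt and no reset: what is moved stays moved. The work goes in short steps, Python scripts to look and compute and a tool call to move; the robot and the scene stay as the last step left them, time stands still between calls to the robot, and variables do not carry over. Pictures are saved under pics/ and viewed, at most 10 in all, crops included, and the job is handed in when it is done.

Besides the shell and the picture viewer there is one more tool, called by a JSON object that holds its "api" and its "payload", one argument or row to a line. send_rows: Moves the arm, as the interface text tells. Its arguments: {"type":"object","properties":{"motion":{"type":"array"},"grip_force":{"type":"number"}},"required":["motion"]}

```bash
mkdir -p pics
python3 - <<'E'
from plant import *
import cv2,pickle
s=get_state();print({k:s[k] for k in('clock','tool_pos','eef_rot','contact_force','opening')})
d={}
for n in('side','top'):
    p=snapshot(n);d[n]=p;cv2.imwrite(f'pics/{n}0.png',p['img'][:,:,::-1]);print(n,p['vertical_fov'],p['cx'],p['cy'],p['extrinsics'],[k for k in p])
pickle.dump(d,open('d.pkl','wb'))
E
```

```text
{'clock': 0.0, 'tool_pos': array([ 0.1603671 , -0.60343691,  0.24890634]), 'eef_rot': array([ 9.91567287e-01,  1.29589508e-01, -1.85211096e-04, -9.17048188e-04]), 'contact_force': array([ 1.0748242 , -0.18738021, -0.48451625]), 'opening': 0.9999892679198862}
side 47.96455544955093 318.50873117934174 209.5401307832185 [[-0.9260883   0.13368146 -0.35283102  0.1748104 ]
 [-0.37725134 -0.31202729  0.87196353  0.80301861]
 [ 0.00647245  0.9406212   0.33939633  0.4470046 ]
 [ 0.          0.          0.          1.        ]] ['img', 'vertical_fov', 'cx', 'cy', 'extrinsics']
top 56.581711810037305 323.6721079133977 194.5938135551286 [[-0.02557959  0.994152   -0.10491656  0.42633231]
 [-0.99942746 -0.02310711  0.02471457 -0.03887054]
 [ 0.02214572  0.10548868  0.99417388  0.95963253]
 [ 0.          0.          0.          1.        ]] ['img', 'vertical_fov', 'cx', 'cy', 'extrinsics']
```

View pics/top0.png

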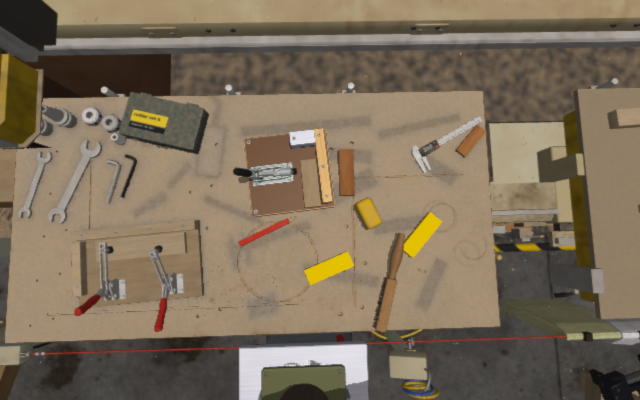

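View pics/side0.png

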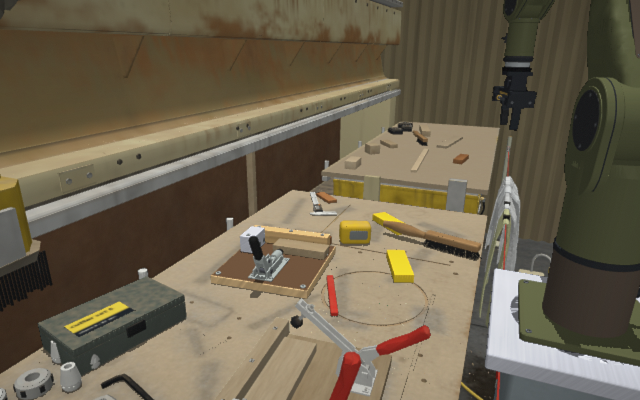

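Candidates for the rail: the pale piece on the jig beside the fence, top (312,183), against the yellow look-alikes (330,268) and (422,235), the stained blank (346,172), the orange block (470,140), and the wood in the other fixture (135,265). By the description the rail is the pale piece on the board at (312,183). Next, a close crop to check this.

Run:
```python
import cv2
a=cv2.imread('pics/top0.png')[115:225,230:370];cv2.imwrite('pics/topc.png',cv2.resize(a,None,fx=5.4,fy=5.4,interpolation=cv2.INTER_CUBIC))
a=cv2.imread('pics/side0.png')[215:300,205:345];cv2.imwrite('pics/sidec.png',cv2.resize(a,None,fx=5.6,fy=5.6,interpolation=cv2.INTER_CUBIC))
```

```text
(no output)
```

View pics/topc.png

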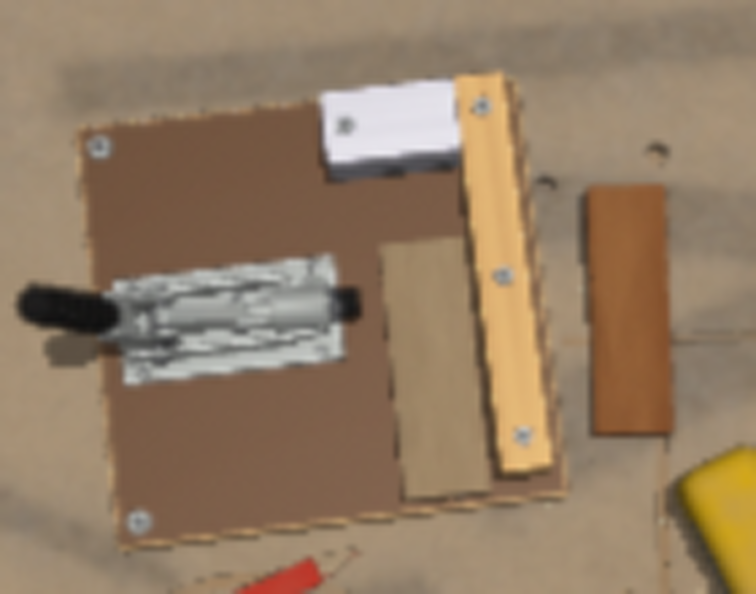

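View pics/sidec.png

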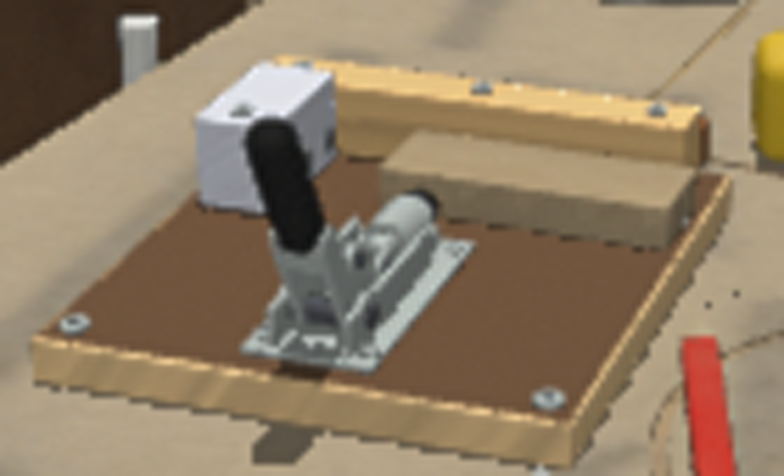

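The top crop shows the rail as the pale beech piece. Its corners are at crop (380,243), (463,237), (491,490) and (404,499), with the stop block above, the fence to its right, and the open lever at left pointing away from the fence. The side crop agrees. Next, fit both poses.

```bash
cat > h.py <<'E'
import numpy as np,pickle
from scipy.optimize import least_squares
def proj(c,P):
    E=c['extrinsics'];p=(np.atleast_2d(P)-E[:3,3])@E[:3,:3]
    f=200/np.tan(np.radians(c['vertical_fov'])/2)
    return np.c_[c['cx']+f*p[:,0]/-p[:,2],c['cy']-f*p[:,1]/-p[:,2]]
def tf(v,P):
    P=np.atleast_2d(P)*1e-3;c,s=np.cos(v[2]),np.sin(v[2])
    return np.c_[v[0]+c*P[:,0]-s*P[:,1],v[1]+s*P[:,0]+c*P[:,1],P[:,2]]
def fit(v0,obs):
    # obs: list of (cam, local pts mm, pixels)
    f=lambda v:np.concatenate([(proj(c,tf(v,P))-px).ravel() for c,P,px in obs])
    r=least_squares(f,v0,loss='soft_l1');return r.x,f(r.x).reshape(-1,2)
E
python3 - <<'E'
from h import *
d=pickle.load(open('d.pkl','rb'));A=np.array
t=lambda p:A(p)/5.4+A([230,115])-.4; s=lambda p:A(p)/5.6+A([205,215])-.4
jt=(d['top'],[[-142,102,18],[-142,-102,18],[72,-102,18],[-22,60,56],[40,60,56]],t([[79,130],[122,547],[565,494],[329,163],[462,150]]))
js=(d['side'],[[-142,102,18],[-142,-102,18],[72,-102,18],[-22,60,56]],s([[33,343],[573,428],[732,182],[277,130]]))
rt=(d['top'],[[-20,60,36],[20,60,36],[20,-60,36],[-20,-60,36]],t([[380,243],[463,237],[491,490],[404,499]]))
rs=(d['side'],[[-20,60,36],[-20,-60,36],[20,-60,36]],s([[380,172],[672,205],[697,168]]))
v0=[.45,0.02,-1.5]
np.set_printoptions(precision=4,suppress=True)
for n,o in(('jt',[jt]),('js',[js]),('jig',[jt,js]),('rt',[rt]),('rail',[rt,rs])):
    v,r=fit(v0,o);print(n,v,r.round(1).tolist())
    if n=='jig':J=v
    if n in('rail','rt'):
        c,q=np.cos(J[2]),np.sin(J[2]);dd=v[:2]-J[:2];print('rail in jig',c*dd[0]+q*dd[1],-q*dd[0]+c*dd[1],v[2]-J[2])
for nm,p in(('rail near end',None),('pivot',[-109.5,0,29]),('open end',[-109.5-100*np.sin(np.radians(26)),0,29+100*np.cos(np.radians(26))])):
    if p:print(nm,tf(J,p),proj(d['top'],tf(J,p)),proj(d['side'],tf(J,p)))
E
```

```text
jt [ 0.5896 -0.0103 -1.4746] [[-0.8, -0.8], [-0.7, 0.6], [1.3, 0.2], [0.1, 0.1], [0.3, -0.3]]
js [ 0.5851 -0.0056 -1.4769] [[-0.7, -0.2], [0.3, 0.3], [0.9, -1.1], [-0.4, -0.0]]
jig [ 0.5884 -0.0097 -1.4733] [[-1.1, -0.2], [-0.9, 1.1], [1.2, 0.7], [-0.2, 0.7], [0.1, 0.2], [-0.7, -1.3], [-0.1, -1.1], [0.1, -2.1], [-0.8, -0.9]]
rt [ 0.5552 -0.0285 -1.4929] [[-0.2, 0.2], [0.2, -0.3], [-0.1, 0.1], [0.0, 0.0]]
rail in jig 0.01544691042603772 -0.034841968617717003 -0.019606170939442613
rail [ 0.554  -0.0285 -1.4872] [[-0.3, 0.7], [0.1, 0.2], [0.1, 0.5], [0.2, 0.5], [-0.6, -1.3], [-0.9, 0.0], [-0.2, -0.7]]
rail in jig 0.015339850064564309 -0.03603196501316592 -0.013902867008018127
pivot [[0.5777 0.0993 0.029 ]] [[259.2603 175.1219]] [[263.2458 269.5063]]
open end [[0.5735 0.1429 0.1189]] [[234.1348 171.175 ]] [[252.0893 236.3616]]
```

The fit gives the rail at jig x≈15, y≈-36 mm (a 36 mm gap, 4.6 mm off the fence). Its near end is at about (0.494,-0.034). The predicted lever end, (234,171), matches the picture. I'll turn the tool square to the jig, close the jaws and approach.

{"api": "send_rows", "payload": {
  "motion": [
    {"rz": 0.081,"jaw": 0},
    {"rz": 0.081,"jaw": 0},
    {"x": 2.5,"y": -3.8,"jaw": 0},
    {"x": 2.5,"y": -3.8,"jaw": 0},
    {"x": 2.5,"y": -3.8,"jaw": 0}
  ]
}}

```text
schema error: expected keys x, y, z, rx, ry, rz, jaw
```

{"api": "send_rows", "payload": {
  "motion": [
    {"x": 2.5,"y": -3.8,"jaw": 0},
    {"x": 2.5,"y": -3.8,"jaw": 0},
    {"x": 2.5,"y": -3.8,"jaw": 0},
    {"x": 2.5,"y": -3.8,"jaw": 0},
    {"x": 2.5,"y": -3.8,"jaw": 0}
  ]
}}

```text
schema error: expected keys x, y, z, rx, ry, rz, jaw
```

```bash
cat >> h.py <<'E'
from scipy.spatial.transform import Rotation as R
J=np.array([.5884,-.0097,-1.4733])
def show():
    from plant import get_state
    s=get_state();c,q=np.cos(J[2]),np.sin(J[2]);p=s['tool_pos'];d=p[:2]-J[:2]
    M=R.from_quat(s['eef_rot']).as_matrix()
    Rj=R.from_euler('z',J[2]).as_matrix()
    print('t',round(s['clock'],2),'jig mm',(1e3*np.array([c*d[0]+q*d[1],-q*d[0]+c*d[1],p[2]])).round(1),'F jig',(Rj.T@s['contact_force']).round(1),'op',round(s['opening'],3))
    print('tool axes in jig (cols)',(Rj.T@M).round(3).tolist())
E
python3 -c "
from h import *
show()"
```

```text
t 0.1 jig mm [ 549.3 -483.8  249. ] F jig [-1.1  0.1  0.1] op 1.001
tool axes in jig (cols) [[-0.162, 0.987, -0.002], [0.987, 0.162, -0.0], [-0.0, -0.002, -1.0]]
```

{"api": "send_rows", "payload": {
  "motion": [
    {"x": 0,"y": 0,"z": 0,"rx": 0,"ry": 0,"rz": 0.081,"jaw": 0},
    {"x": 0,"y": 0,"z": 0,"rx": 0,"ry": 0,"rz": 0.081,"jaw": 0},
    {"x": 2.5,"y": -3.8,"z": 0,"rx": 0,"ry": 0,"rz": 0,"jaw": 0},
    {"x": 2.5,"y": -3.8,"z": 0,"rx": 0,"ry": 0,"rz": 0,"jaw": 0},
    {"x": 2.5,"y": -3.8,"z": 0,"rx": 0,"ry": 0,"rz": 0,"jaw": 0}
  ]
}}

```text
clock: 0.6
tool_pos: [0.2244, -0.4816, 0.2493]
eef_rot: [0.999, 0.048, 0.0, -0.0]
contact_force: [1.8, -1.2, 0.2]
opening: 0.57
finger_force: 0.0
```

{"api": "send_rows", "payload": {
  "motion": [
    {"x": 2.5,"y": -3.8,"z": 0,"rx": 0,"ry": 0,"rz": 0,"jaw": 0},
    {"x": 2.5,"y": -3.8,"z": 0,"rx": 0,"ry": 0,"rz": 0,"jaw": 0},
    {"x": 2.5,"y": -3.8,"z": 0,"rx": 0,"ry": 0,"rz": 0,"jaw": 0},
    {"x": 2.5,"y": -3.8,"z": 0,"rx": 0,"ry": 0,"rz": 0,"jaw": 0},
    {"x": 2.5,"y": -3.8,"z": 0,"rx": 0,"ry": 0,"rz": 0,"jaw": 0}
  ]
}}

```text
clock: 1.1
tool_pos: [0.3304, -0.2803, 0.2496]
eef_rot: [0.999, 0.049, -0.0, -0.0]
contact_force: [0.9, 0.4, -1.2]
opening: 0.119
finger_force: 0.0
```

```bash
python3 -c "
from h import *
show()"
```

```text
t 1.1 jig mm [ 244.1 -283.1  249.6] F jig [-0.3  1.  -1.2] op 0.119
tool axes in jig (cols) [[0.0, 1.0, -0.0], [1.0, -0.0, -0.0], [-0.0, -0.0, -1.0]]
```

{"api": "send_rows", "payload": {
  "motion": [
    {"x": 3.0,"y": -3.9,"z": 0,"rx": 0,"ry": 0,"rz": 0,"jaw": 0},
    {"x": 3.0,"y": -3.9,"z": 0,"rx": 0,"ry": 0,"rz": 0,"jaw": 0},
    {"x": 3.0,"y": -3.9,"z": 0,"rx": 0,"ry": 0,"rz": 0,"jaw": 0},
    {"x": 3.0,"y": -3.9,"z": 0,"rx": 0,"ry": 0,"rz": 0,"jaw": 0},
    {"x": 3.0,"y": -3.9,"z": 0,"rx": 0,"ry": 0,"rz": 0,"jaw": 0}
  ]
}}

```text
clock: 1.6
tool_pos: [0.4608, -0.0714, 0.2496]
eef_rot: [0.999, 0.049, -0.0, 0.0]
contact_force: [1.9, -0.6, -0.8]
opening: 0.006
finger_force: 0.0
```

{"api": "send_rows", "payload": {
  "motion": [
    {"x": 0.8,"y": -3.2,"z": 2,"rx": 0,"ry": 0,"rz": 0,"jaw": 0},
    {"x": 0,"y": 0,"z": 4.5,"rx": 0,"ry": 0,"rz": 0,"jaw": 0},
    {"x": 0,"y": 0,"z": 4.5,"rx": 0,"ry": 0,"rz": 0,"jaw": 0},
    {"x": 0,"y": 0,"z": 4.5,"rx": 0,"ry": 0,"rz": 0,"jaw": 0},
    {"x": 0,"y": 0,"z": 0,"rx": 0,"ry": 0,"rz": 0,"jaw": 0}
  ]
}}

```text
clock: 2.1
tool_pos: [0.4611, -0.0401, 0.0894]
eef_rot: [0.999, 0.049, -0.006, -0.0]
contact_force: [-1.5, 0.2, 0.7]
opening: 0.006
finger_force: 0.0
```

```bash
python3 -c "
from h import *
show()
from plant import *
import cv2
p=snapshot('top');cv2.imwrite('pics/top1.png',cv2.resize(p['img'][115:225,230:370,::-1],None,fx=5.4,fy=5.4,interpolation=cv2.INTER_CUBIC))
p=snapshot('side');cv2.imwrite('pics/side1.png',cv2.resize(p['img'][195:300,205:345,::-1],None,fx=5.6,fy=5.6,interpolation=cv2.INTER_CUBIC))
"
```

```text
t 2.1 jig mm [  17.9 -129.7   89.4] F jig [-0.3 -1.5  0.7] op 0.006
tool axes in jig (cols) [[-0.001, 1.0, -0.001], [1.0, 0.001, -0.013], [-0.013, -0.001, -1.0]]
```

View pics/side1.png

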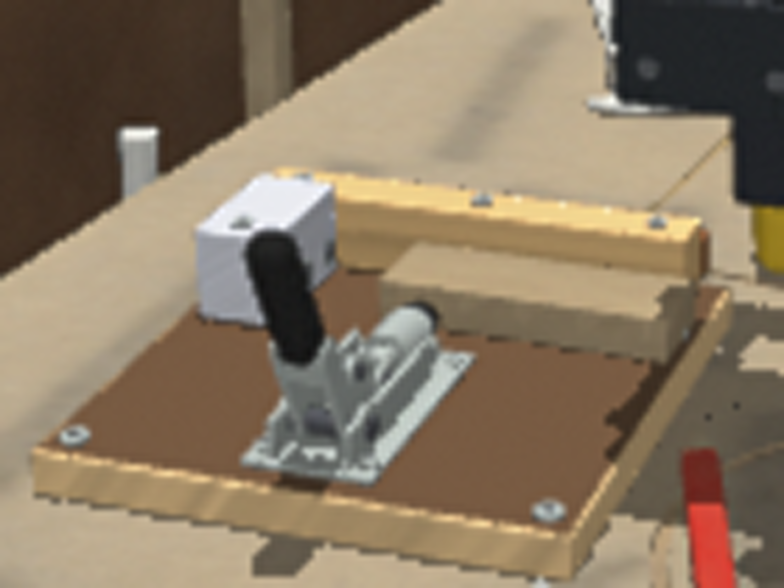

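The fingers, at the upper right (crop (750,150)), are clear short of the rail's free end at (670,330). I'll descend to mid-rail height, then push.

{"api": "send_rows", "payload": {
  "motion": [
    {"x": 0,"y": 0,"z": 2.5,"rx": 0,"ry": 0,"rz": 0,"jaw": 0},
    {"x": 0,"y": 0,"z": 2.5,"rx": 0,"ry": 0,"rz": 0,"jaw": 0},
    {"x": 0,"y": 0,"z": 0.5,"rx": 0,"ry": 0,"rz": 0,"jaw": 0},
    {"x": 0,"y": 0,"z": 0,"rx": 0,"ry": 0,"rz": 0,"jaw": 0},
    {"x": 0,"y": 0,"z": 0,"rx": 0,"ry": 0,"rz": 0,"jaw": 0}
  ]
}}

```text
clock: 2.7
tool_pos: [0.4662, -0.0408, 0.0417]
eef_rot: [0.999, 0.049, 0.002, 0.0]
contact_force: [0.2, -0.4, 0.1]
opening: 0.005
finger_force: 0.0
```

```bash
python3 -c "
from h import *
show()"
```

```text
t 2.7 jig mm [  19.1 -124.6   41.7] F jig [0.4 0.1 0.1] op 0.005
tool axes in jig (cols) [[0.0, 1.0, 0.0], [1.0, -0.0, 0.003], [0.003, 0.0, -1.0]]
```

{"api": "send_rows", "payload": {
  "motion": [
    {"x": 0,"y": -0.4,"z": 0.8,"rx": 0,"ry": 0,"rz": 0,"jaw": 0},
    {"x": 0.5,"y": 0,"z": 0,"rx": 0,"ry": 0,"rz": 0,"jaw": 0},
    {"x": 0.5,"y": 0,"z": 0,"rx": 0,"ry": 0,"rz": 0,"jaw": 0},
    {"x": 0.3,"y": 0,"z": 0,"rx": 0,"ry": 0,"rz": 0,"jaw": 0},
    {"x": 0.3,"y": 0,"z": 0,"rx": 0,"ry": 0,"rz": 0,"jaw": 0}
  ]
}}

```text
clock: 3.2
tool_pos: [0.4811, -0.0351, 0.0318]
eef_rot: [0.999, 0.049, 0.0, 0.0]
contact_force: [-0.3, -1.2, -0.6]
opening: 0.002
finger_force: 0.0
```

{"api": "send_rows", "payload": {
  "motion": [
    {"x": 0.3,"y": 0,"z": 0,"rx": 0,"ry": 0,"rz": 0,"jaw": 0},
    {"x": 0.3,"y": 0,"z": 0,"rx": 0,"ry": 0,"rz": 0,"jaw": 0},
    {"x": 0.3,"y": 0,"z": 0,"rx": 0,"ry": 0,"rz": 0,"jaw": 0},
    {"x": 0.3,"y": 0,"z": 0,"rx": 0,"ry": 0,"rz": 0,"jaw": 0},
    {"x": 0.3,"y": 0,"z": 0,"rx": 0,"ry": 0,"rz": 0,"jaw": 0}
  ]
}}

```text
clock: 3.7
tool_pos: [0.4956, -0.0336, 0.0317]
eef_rot: [0.999, 0.049, -0.0, 0.0]
contact_force: [-0.4, -0.8, -0.6]
opening: 0.006
finger_force: 0.2
```

{"api": "send_rows", "payload": {
  "motion": [
    {"x": 0.3,"y": 0,"z": 0,"rx": 0,"ry": 0,"rz": 0,"jaw": 0},
    {"x": 0.3,"y": 0,"z": 0,"rx": 0,"ry": 0,"rz": 0,"jaw": 0},
    {"x": 0.3,"y": 0,"z": 0,"rx": 0,"ry": 0,"rz": 0,"jaw": 0},
    {"x": 0.3,"y": 0,"z": 0,"rx": 0,"ry": 0,"rz": 0,"jaw": 0},
    {"x": 0.2,"y": 0,"z": 0,"rx": 0,"ry": 0,"rz": 0,"jaw": 0}
  ]
}}

```text
clock: 4.2
tool_pos: [0.5098, -0.0322, 0.0317]
eef_rot: [0.999, 0.049, 0.0, 0.0]
contact_force: [-0.0, -0.5, -0.1]
opening: 0.009
finger_force: 0.2
```

```bash
python3 -c "
from h import *
show()
"
```

```text
t 4.2 jig mm [ 14.7 -80.4  31.7] F jig [ 0.5 -0.1 -0.1] op 0.009
tool axes in jig (cols) [[-0.0, 1.0, 0.0], [1.0, 0.0, 0.0], [0.0, 0.0, -1.0]]
```

{"api": "send_rows", "payload": {
  "motion": [
    {"x": 0.2,"y": 0,"z": 0,"rx": 0,"ry": 0,"rz": 0,"jaw": 0},
    {"x": 0.2,"y": 0,"z": 0,"rx": 0,"ry": 0,"rz": 0,"jaw": 0},
    {"x": 0.2,"y": 0,"z": 0,"rx": 0,"ry": 0,"rz": 0,"jaw": 0},
    {"x": 0.1,"y": 0,"z": 0,"rx": 0,"ry": 0,"rz": 0,"jaw": 0},
    {"x": 0,"y": 0,"z": 0,"rx": 0,"ry": 0,"rz": 0,"jaw": 0}
  ]
}}

```text
clock: 4.7
tool_pos: [0.5167, -0.0315, 0.0317]
eef_rot: [0.999, 0.049, 0.0, 0.0]
contact_force: [0.0, 0.1, 0.1]
opening: 0.005
finger_force: 0.0
```

```bash
python3 -c "
from h import *
show()
from plant import *
import cv2
p=snapshot('side');pickle.dump(p,open('s2.pkl','wb'));cv2.imwrite('pics/side2.png',cv2.resize(p['img'][215:300,205:345,::-1],None,fx=5.6,fy=5.6,interpolation=cv2.INTER_CUBIC))
"
```

```text
t 4.7 jig mm [ 14.7 -73.4  31.7] F jig [-0.1  0.   0.1] op 0.005
tool axes in jig (cols) [[-0.0, 1.0, 0.0], [1.0, 0.0, 0.001], [0.001, 0.0, -1.0]]
```

View pics/side2.png

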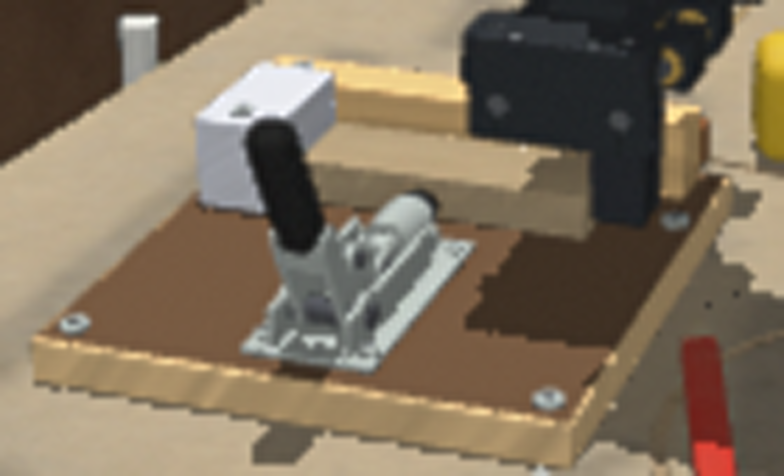

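The rail's far end is now near the block at crop (310,165), and the fingers are behind its free end at (600,200). There's no stop force yet, so I'll creep on.

{"api": "send_rows", "payload": {
  "motion": [
    {"x": 0.1,"y": 0,"z": 0,"rx": 0,"ry": 0,"rz": 0,"jaw": 0},
    {"x": 0.1,"y": 0,"z": 0,"rx": 0,"ry": 0,"rz": 0,"jaw": 0},
    {"x": 0.1,"y": 0,"z": 0,"rx": 0,"ry": 0,"rz": 0,"jaw": 0},
    {"x": 0.05,"y": 0,"z": 0,"rx": 0,"ry": 0,"rz": 0,"jaw": 0},
    {"x": 0,"y": 0,"z": 0,"rx": 0,"ry": 0,"rz": 0,"jaw": 0}
  ]
}}

```text
clock: 5.25
tool_pos: [0.5196, -0.0313, 0.0317]
eef_rot: [0.999, 0.049, -0.0, 0.0]
contact_force: [-0.9, 0.5, 1.1]
opening: 0.006
finger_force: 0.6
```

```bash
python3 -c "
from h import *
show()"
```

```text
t 5.25 jig mm [ 14.8 -70.6  31.7] F jig [-0.6 -0.9  1.1] op 0.006
tool axes in jig (cols) [[-0.0, 1.0, 0.0], [1.0, 0.0, -0.001], [-0.001, 0.0, -1.0]]
```

{"api": "send_rows", "payload": {
  "motion": [
    {"x": 0.1,"y": 0,"z": 0,"rx": 0,"ry": 0,"rz": 0,"jaw": 0},
    {"x": 0.05,"y": 0,"z": 0,"rx": 0,"ry": 0,"rz": 0,"jaw": 0},
    {"x": 0.05,"y": 0,"z": 0,"rx": 0,"ry": 0,"rz": 0,"jaw": 0},
    {"x": 0,"y": 0,"z": 0,"rx": 0,"ry": 0,"rz": 0,"jaw": 0},
    {"x": 0,"y": 0,"z": 0,"rx": 0,"ry": 0,"rz": 0,"jaw": 0}
  ]
}}

```text
clock: 5.75
tool_pos: [0.5196, -0.0313, 0.0316]
eef_rot: [0.999, 0.049, -0.002, 0.0]
contact_force: [-5.3, -0.5, 4.5]
opening: 0.005
finger_force: 2.9
```

```bash
python3 -c "
from h import *
show()"
```

```text
t 5.75 jig mm [ 14.8 -70.6  31.6] F jig [-0.  -5.3  4.5] op 0.005
tool axes in jig (cols) [[-0.0, 1.0, 0.0], [1.0, 0.0, -0.004], [-0.004, 0.0, -1.0]]
```

The rail stopped dead at 5 N, so it's butted. One firmer nudge to seat it flat, then back off and up.

{"api": "send_rows", "payload": {
  "motion": [
    {"x": 0.1,"y": 0,"z": 0,"rx": 0,"ry": 0,"rz": 0,"jaw": 0},
    {"x": 0.1,"y": 0,"z": 0,"rx": 0,"ry": 0,"rz": 0,"jaw": 0},
    {"x": 0,"y": 0,"z": 0,"rx": 0,"ry": 0,"rz": 0,"jaw": 0},
    {"x": 0,"y": 0,"z": 0,"rx": 0,"ry": 0,"rz": 0,"jaw": 0},
    {"x": 0,"y": 0,"z": 0,"rx": 0,"ry": 0,"rz": 0,"jaw": 0}
  ]
}}

```text
clock: 6.25
tool_pos: [0.5196, -0.0313, 0.0315]
eef_rot: [0.999, 0.049, -0.004, 0.0]
contact_force: [-9.1, -0.2, 7.4]
opening: 0.002
finger_force: 4.3
```

```bash
python3 -c "
from h import *
show()
from plant import *
print(get_state()['q'].round(2))"
```

```text
t 6.25 jig mm [ 14.8 -70.5  31.5] F jig [-0.7 -9.1  7.4] op 0.002
tool axes in jig (cols) [[-0.0, 1.0, 0.0], [1.0, 0.0, -0.008], [-0.008, 0.0, -1.0]]
[-0.01  0.93 -0.03  2.01  0.11  0.22 -1.61]
```

{"api": "send_rows", "payload": {
  "motion": [
    {"x": -0.6,"y": 0,"z": 0,"rx": 0,"ry": 0,"rz": 0,"jaw": 0},
    {"x": -2,"y": 0,"z": 0,"rx": 0,"ry": 0,"rz": 0,"jaw": 0},
    {"x": -1,"y": 0,"z": -3,"rx": 0,"ry": 0,"rz": 0,"jaw": 0},
    {"x": 0,"y": 0,"z": -4,"rx": 0,"ry": 0,"rz": 0,"jaw": 0},
    {"x": 0,"y": 0,"z": -4,"rx": 0,"ry": 0,"rz": 0,"jaw": 0}
  ]
}}

```text
clock: 6.75
tool_pos: [0.4888, -0.0342, 0.1428]
eef_rot: [0.999, 0.049, 0.001, -0.0]
contact_force: [1.1, -0.0, -0.1]
opening: 0.006
finger_force: 0.0
```

{"api": "send_rows", "payload": {
  "motion": [
    {"x": 0,"y": 0,"z": -4,"rx": 0,"ry": 0,"rz": 0,"jaw": 0},
    {"x": 0,"y": 0,"z": -4,"rx": 0,"ry": 0,"rz": 0,"jaw": 0},
    {"x": 0,"y": 0,"z": -4,"rx": 0,"ry": 0,"rz": 0,"jaw": 0},
    {"x": 0,"y": 0,"z": 0,"rx": 0,"ry": 0,"rz": 0,"jaw": 0},
    {"x": 0,"y": 0,"z": 0,"rx": 0,"ry": 0,"rz": 0,"jaw": 0}
  ]
}}

```text
clock: 7.25
tool_pos: [0.4894, -0.0343, 0.2626]
eef_rot: [0.999, 0.049, 0.002, 0.0]
contact_force: [-1.3, 0.6, -0.0]
opening: 0.004
finger_force: 0.0
```

```bash
python3 -c "
from h import *
show()
"
```

```text
t 7.25 jig mm [  14.9 -100.9  262.6] F jig [-0.7 -1.2 -0. ] op 0.004
tool axes in jig (cols) [[-0.0, 1.0, 0.0], [1.0, 0.0, 0.005], [0.005, 0.0, -1.0]]
```

Now turn the tool a quarter (18 mm pad width along the lever's travel), then go behind the lever.

{"api": "send_rows", "payload": {
  "motion": [
    {"x": 0,"y": 0,"z": 0,"rx": 0,"ry": 0,"rz": 0.145,"jaw": 0},
    {"x": 0,"y": 0,"z": 0,"rx": 0,"ry": 0,"rz": 0.145,"jaw": 0},
    {"x": 0,"y": 0,"z": 0,"rx": 0,"ry": 0,"rz": 0.145,"jaw": 0},
    {"x": 0,"y": 0,"z": 0,"rx": 0,"ry": 0,"rz": 0.145,"jaw": 0},
    {"x": 0,"y": 0,"z": 0,"rx": 0,"ry": 0,"rz": 0.145,"jaw": 0}
  ]
}}

```text
clock: 7.75
tool_pos: [0.4876, -0.0343, 0.2601]
eef_rot: [0.95, -0.311, -0.001, 0.001]
contact_force: [1.0, 0.4, -0.1]
opening: 0.006
finger_force: 0.0
```

{"api": "send_rows", "payload": {
  "motion": [
    {"x": 0,"y": 0,"z": 0,"rx": 0,"ry": 0,"rz": 0.145,"jaw": 0},
    {"x": 0,"y": 0,"z": 0,"rx": 0,"ry": 0,"rz": 0.145,"jaw": 0},
    {"x": 0,"y": 0,"z": 0,"rx": 0,"ry": 0,"rz": 0.145,"jaw": 0},
    {"x": 0,"y": 0,"z": 0,"rx": 0,"ry": 0,"rz": 0.145,"jaw": 0},
    {"x": 0,"y": 0,"z": 0,"rx": 0,"ry": 0,"rz": 0.145,"jaw": 0}
  ]
}}

```text
clock: 8.25
tool_pos: [0.4876, -0.0345, 0.2602]
eef_rot: [0.778, -0.628, -0.0, 0.001]
contact_force: [-0.9, 0.5, -0.1]
opening: -0.0
finger_force: 0.0
```

{"api": "send_rows", "payload": {
  "motion": [
    {"x": 0,"y": 0,"z": 0,"rx": 0,"ry": 0,"rz": 0.12,"jaw": 0},
    {"x": -4,"y": -2,"z": 0,"rx": 0,"ry": 0,"rz": 0,"jaw": 0},
    {"x": -4,"y": -2,"z": 0,"rx": 0,"ry": 0,"rz": 0,"jaw": 0},
    {"x": -4,"y": -2,"z": 0,"rx": 0,"ry": 0,"rz": 0,"jaw": 0},
    {"x": -4,"y": -2,"z": 0,"rx": 0,"ry": 0,"rz": 0,"jaw": 0}
  ]
}}

```text
clock: 8.75
tool_pos: [0.552, 0.1344, 0.2603]
eef_rot: [0.741, -0.671, 0.001, 0.001]
contact_force: [1.5, -0.8, -0.5]
opening: 0.001
finger_force: 0.0
```

```bash
python3 -c "
from h import *
show()
"
```

```text
t 8.75 jig mm [-147.   -22.2  260.3] F jig [ 0.9  1.4 -0.5] op 0.001
tool axes in jig (cols) [[1.0, 0.002, 0.002], [0.002, -1.0, -0.001], [0.002, 0.001, -1.0]]
```

{"api": "send_rows", "payload": {
  "motion": [
    {"x": -4,"y": -2.2,"z": 0,"rx": 0,"ry": 0,"rz": 0,"jaw": 0},
    {"x": 0,"y": 0,"z": 4,"rx": 0,"ry": 0,"rz": 0,"jaw": 0},
    {"x": 0,"y": 0,"z": 4,"rx": 0,"ry": 0,"rz": 0,"jaw": 0},
    {"x": 0,"y": 0,"z": 4,"rx": 0,"ry": 0,"rz": 0,"jaw": 0},
    {"x": 0,"y": 0,"z": 3.4,"rx": 0,"ry": 0,"rz": 0,"jaw": 0}
  ]
}}

```text
clock: 9.25
tool_pos: [0.5682, 0.1742, 0.1034]
eef_rot: [0.741, -0.671, 0.0, 0.003]
contact_force: [0.3, -0.2, -1.0]
opening: 0.007
finger_force: 0.0
```

{"api": "send_rows", "payload": {
  "motion": [
    {"x": 0,"y": 0,"z": 0,"rx": 0,"ry": 0,"rz": 0,"jaw": 0},
    {"x": 0,"y": 0,"z": 0,"rx": 0,"ry": 0,"rz": 0,"jaw": 0},
    {"x": 0,"y": 0,"z": 0,"rx": 0,"ry": 0,"rz": 0,"jaw": 0},
    {"x": 0,"y": 0,"z": 0,"rx": 0,"ry": 0,"rz": 0,"jaw": 0},
    {"x": 0,"y": 0,"z": 0,"rx": 0,"ry": 0,"rz": 0,"jaw": 0}
  ]
}}

```text
clock: 9.75
tool_pos: [0.5706, 0.1748, 0.109]
eef_rot: [0.741, -0.671, 0.001, -0.001]
contact_force: [-0.5, -0.2, 0.1]
opening: 0.008
finger_force: 0.0
```

```bash
python3 -c "
from h import *
show()
from plant import *
import cv2
p=snapshot('side');cv2.imwrite('pics/side3.png',cv2.resize(p['img'][165:290,205:345,::-1],None,fx=4.7,fy=4.7,interpolation=cv2.INTER_CUBIC))
for th in (116,100,90,80,70,60,50,41,35,33):
    t=np.radians(th);r=75;u=np.array([np.cos(t),np.sin(t)]);n=np.array([-u[1],u[0]])
    e=np.array([-109.5,29])+r*u+9*n
    if th>=90:e[0]=-109.5+91*u[0]-9
    print(th,'TCP x,z',(e+[-9.5,11]).round(1))
"
```

```text
t 9.75 jig mm [-185.3    0.3  109. ] F jig [ 0.2 -0.5  0.1] op 0.008
tool axes in jig (cols) [[1.0, 0.001, 0.0], [0.001, -1.0, 0.002], [0.0, -0.002, -1.0]]
116 TCP x,z [-167.9  103.5]
100 TCP x,z [-143.8  112.3]
90 TCP x,z [-128.  115.]
80 TCP x,z [-114.8  115.4]
70 TCP x,z [-101.8  113.6]
60 TCP x,z [-89.3 109.5]
50 TCP x,z [-77.7 103.2]
41 TCP x,z [-68.3  96. ]
35 TCP x,z [-62.7  90.4]
33 TCP x,z [-61.   88.4]
```

View pics/side3.png

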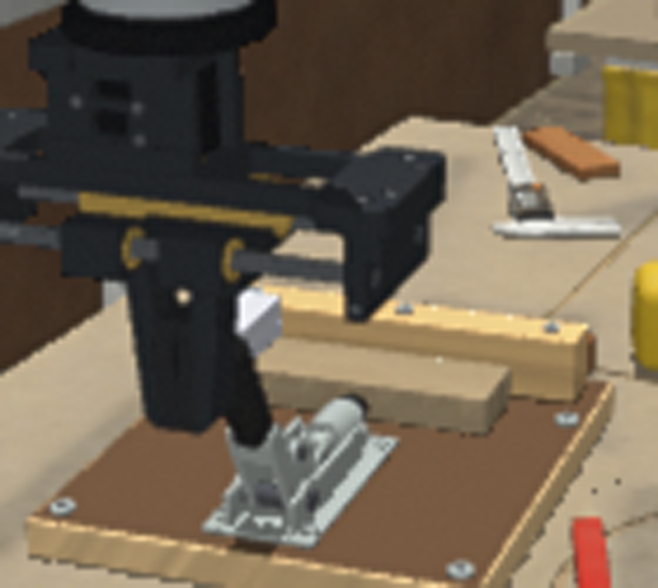

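```bash
python3 -c "
from h import *
d=pickle.load(open('d.pkl','rb'))['side']
f=lambda P:((proj(d,tf(J,P))-[205,165])*4.7).round(0).tolist()
print('tip centre',f([-185.3,.3,98]),'tip corners',f([[-194,18,98],[-176,18,98],[-176,-17,98],[-194,-17,98]]))
t=np.radians(116);print('lever r37,100',f([[-109.5+r*np.cos(t),0,29+r*np.sin(t)] for r in(37,100)]))
print('clampbase',f([[-130,0,18],[-26,0,29]]))
"
```

```text
tip centre [[188.0, 417.0]] tip corners [[135.0, 421.0], [156.0, 402.0], [240.0, 413.0], [220.0, 433.0]]
lever r37,100 [[255.0, 436.0], [221.0, 335.0]]
clampbase [[255.0, 537.0], [346.0, 411.0]]
```

The projected tip (188,417) and lever root (255,436) match the picture, so the finger stands centred behind the lever. The rail is still against the block. Sweep the lever.

{"api": "send_rows", "payload": {
  "motion": [
    {"x": 1.7,"y": 0,"z": 0.3,"rx": 0,"ry": 0,"rz": 0,"jaw": 0},
    {"x": 1.2,"y": 0,"z": -0.25,"rx": 0,"ry": 0,"rz": 0,"jaw": 0},
    {"x": 1.2,"y": 0,"z": -0.35,"rx": 0,"ry": 0,"rz": 0,"jaw": 0},
    {"x": 0.8,"y": 0,"z": -0.2,"rx": 0,"ry": 0,"rz": 0,"jaw": 0},
    {"x": 0.8,"y": 0,"z": -0.1,"rx": 0,"ry": 0,"rz": 0,"jaw": 0}
  ]
}}

```text
clock: 10.3
tool_pos: [0.5758, 0.1172, 0.1143]
eef_rot: [0.741, -0.672, 0.0, -0.0]
contact_force: [-0.4, 0.4, -0.8]
opening: 0.008
finger_force: 0.2
```

```bash
python3 -c "
from h import *
show()"
```

```text
t 10.3 jig mm [-127.5   -0.2  114.3] F jig [-0.4 -0.4 -0.8] op 0.008
tool axes in jig (cols) [[1.0, 0.001, 0.0], [0.001, -1.0, 0.001], [0.0, -0.001, -1.0]]
```

{"api": "send_rows", "payload": {
  "motion": [
    {"x": 1.25,"y": 0,"z": -0.1,"rx": 0,"ry": 0,"rz": 0,"jaw": 0},
    {"x": 0.65,"y": 0,"z": 0.1,"rx": 0,"ry": 0,"rz": 0,"jaw": 0},
    {"x": 0.65,"y": 0,"z": 0.1,"rx": 0,"ry": 0,"rz": 0,"jaw": 0},
    {"x": 0.65,"y": 0,"z": 0.2,"rx": 0,"ry": 0,"rz": 0,"jaw": 0},
    {"x": 0.6,"y": 0,"z": 0.2,"rx": 0,"ry": 0,"rz": 0,"jaw": 0}
  ]
}}

```text
clock: 10.8
tool_pos: [0.5792, 0.0803, 0.1086]
eef_rot: [0.741, -0.671, -0.0, -0.0]
contact_force: [0.0, 2.3, 2.8]
opening: 0.004
finger_force: 1.3
```

```bash
python3 -c "
from h import *
show()
from plant import *
import cv2
p=snapshot('side');cv2.imwrite('pics/side4.png',cv2.resize(p['img'][165:290,205:345,::-1],None,fx=4.7,fy=4.7,interpolation=cv2.INTER_CUBIC))
"
```

```text
t 10.8 jig mm [-90.5  -0.4 108.6] F jig [-2.3  0.2  2.8] op 0.004
tool axes in jig (cols) [[1.0, 0.002, -0.001], [0.002, -1.0, -0.0], [-0.001, 0.0, -1.0]]
```

View pics/side4.png

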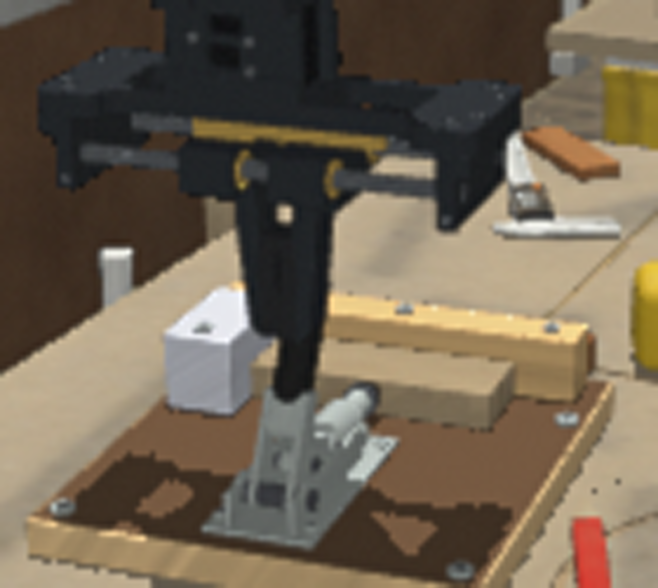

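The lever, at crop (295,370), is following the fingertip. The plunger pad is almost on the rail and the rail still butts the block. Continue slowly over centre.

{"api": "send_rows", "payload": {
  "motion": [
    {"x": 0.6,"y": 0,"z": 0.25,"rx": 0,"ry": 0,"rz": 0,"jaw": 0},
    {"x": 0.6,"y": 0,"z": 0.3,"rx": 0,"ry": 0,"rz": 0,"jaw": 0},
    {"x": 0.5,"y": 0,"z": 0.35,"rx": 0,"ry": 0,"rz": 0,"jaw": 0},
    {"x": 0.45,"y": 0,"z": 0.4,"rx": 0,"ry": 0,"rz": 0,"jaw": 0},
    {"x": 0,"y": 0,"z": 0,"rx": 0,"ry": 0,"rz": 0,"jaw": 0}
  ]
}}

```text
clock: 11.35
tool_pos: [0.581, 0.0571, 0.0951]
eef_rot: [0.74, -0.672, 0.0, 0.001]
contact_force: [-0.3, -0.5, -0.2]
opening: 0.005
finger_force: 0.0
```

```bash
python3 -c "
from h import *
show()"
```

```text
t 11.35 jig mm [-67.2  -0.9  95.1] F jig [ 0.5 -0.4 -0.2] op 0.005
tool axes in jig (cols) [[1.0, -0.001, 0.001], [-0.001, -1.0, -0.001], [0.001, 0.001, -1.0]]
```

Force has dropped to zero, so it probably snapped. Follow to the stop to confirm.

{"api": "send_rows", "payload": {
  "motion": [
    {"x": 0.3,"y": 0,"z": 0.3,"rx": 0,"ry": 0,"rz": 0,"jaw": 0},
    {"x": 0.2,"y": 0,"z": 0.25,"rx": 0,"ry": 0,"rz": 0,"jaw": 0},
    {"x": 0.1,"y": 0,"z": 0.15,"rx": 0,"ry": 0,"rz": 0,"jaw": 0},
    {"x": 0,"y": 0,"z": 0.1,"rx": 0,"ry": 0,"rz": 0,"jaw": 0},
    {"x": 0,"y": 0,"z": 0,"rx": 0,"ry": 0,"rz": 0,"jaw": 0}
  ]
}}

```text
clock: 11.85
tool_pos: [0.5821, 0.0531, 0.0888]
eef_rot: [0.741, -0.671, -0.0, -0.001]
contact_force: [-1.7, 1.7, 9.4]
opening: 0.003
finger_force: 4.4
```

```bash
python3 -c "
from h import *
show()"
```

```text
t 11.85 jig mm [-63.1  -0.2  88.8] F jig [-1.9 -1.5  9.4] op 0.003
tool axes in jig (cols) [[1.0, 0.001, -0.001], [0.001, -1.0, 0.001], [-0.001, -0.001, -1.0]]
```

The fingertip meets the stop firmly at 9 N, with the tip where the locked angle predicts. Back off up and away, then look.

{"api": "send_rows", "payload": {
  "motion": [
    {"x": -0.5,"y": 0,"z": -1,"rx": 0,"ry": 0,"rz": 0,"jaw": 0},
    {"x": -1,"y": 0,"z": -4,"rx": 0,"ry": 0,"rz": 0,"jaw": 0},
    {"x": -1,"y": 0,"z": -4,"rx": 0,"ry": 0,"rz": 0,"jaw": 0},
    {"x": -4,"y": 0,"z": -3,"rx": 0,"ry": 0,"rz": 0,"jaw": 0},
    {"x": -4,"y": 0,"z": -2,"rx": 0,"ry": 0,"rz": 0,"jaw": 0}
  ]
}}

```text
clock: 12.35
tool_pos: [0.5724, 0.1574, 0.231]
eef_rot: [0.74, -0.672, 0.001, -0.002]
contact_force: [0.9, 0.2, 0.3]
opening: 0.003
finger_force: 0.0
```

{"api": "send_rows", "payload": {
  "motion": [
    {"x": -4,"y": 0,"z": 0,"rx": 0,"ry": 0,"rz": 0,"jaw": 0},
    {"x": -4,"y": 0,"z": 0,"rx": 0,"ry": 0,"rz": 0,"jaw": 0},
    {"x": -4,"y": 0,"z": 0,"rx": 0,"ry": 0,"rz": 0,"jaw": 0},
    {"x": 0,"y": 0,"z": 0,"rx": 0,"ry": 0,"rz": 0,"jaw": 0},
    {"x": 0,"y": 0,"z": 0,"rx": 0,"ry": 0,"rz": 0,"jaw": 0}
  ]
}}

```text
clock: 12.85
tool_pos: [0.5564, 0.2693, 0.2279]
eef_rot: [0.745, -0.667, -0.0, -0.0]
contact_force: [-0.3, -0.5, -0.8]
opening: 0.007
finger_force: 0.0
```

```bash
python3 -c "
from h import *
show()
from plant import *
import cv2
a=snapshot('side')['img'][205:290,205:345,::-1];b=snapshot('top')['img'][115:225,230:370,::-1]
b=cv2.resize(b,None,fx=3.6,fy=3.6,interpolation=cv2.INTER_CUBIC);a=cv2.resize(a,(b.shape[1]*1,306)[:2],interpolation=cv2.INTER_CUBIC)
cv2.imwrite('pics/end.png',cv2.resize(np.vstack([a[:200],b]),None,fx=1,fy=1))
"
```

```text
t 12.85 jig mm [-280.8   -4.6  227.9] F jig [ 0.4 -0.3 -0.8] op 0.007
tool axes in jig (cols) [[1.0, 0.014, -0.001], [0.014, -1.0, 0.001], [-0.001, -0.001, -1.0]]
```

View pics/end.png

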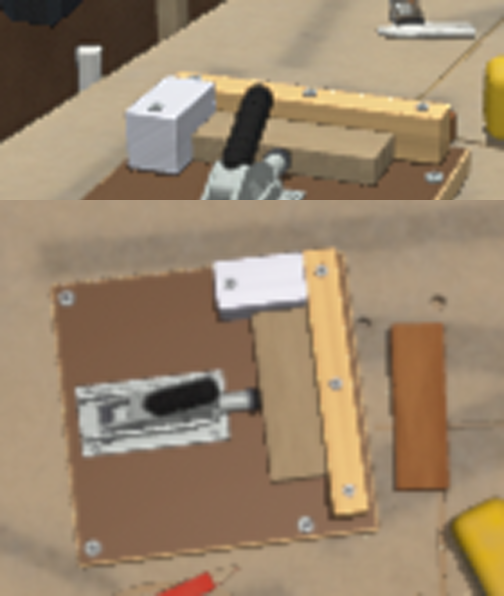

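The lever lies locked towards the fence and the rail is on the fence under the block face. Its near corners are at crop (272,480) and (325,474). Check these against the home pose and the earlier lever angle.

```bash
python3 -c "
from h import *
d=pickle.load(open('d.pkl','rb'))['top']
f=lambda P:((proj(d,tf(J,P))-[230,115]+.4)*3.6-[0,-200]).round(1).tolist()
print('rail home near corners',f([[0,-60,36],[40,-60,36]]),'far-left',f([0,60,36]))
t=np.radians(35);print('lever end 35deg',f([-109.5+100*np.cos(t),0,29+100*np.sin(t)]),'41deg',f([-109.5+75.5,0,29+65.6]))
print('board corners, block corner (residual ref)',f([[-142,-102,18],[72,-102,18],[-22,60,56]]))
"
```

```text
rail home near corners [[271.8, 482.5], [329.0, 475.6]] far-left [[251.7, 314.1]]
lever end 35deg [[217.5, 389.5]] 41deg [[206.9, 388.4]]
board corners, block corner (residual ref) [[78.1, 568.8], [380.9, 531.8], [218.7, 311.0]]
```

```bash
python3 -c "
from plant import *
print(finish_job())"
```

```text
the job is handed in; nothing more can be done
None
```

The rail is pushed up against the bush block and the clamp lever is locked over centre, holding the rail on the fence. I handed the job in at about 13 s, with the arm clear and the next blank, pencil and tape measure untouched. The final picture puts the rail and lever end within about 1–2 mm of their home positions, too coarse to rule out a sub-millimetre gap at the block.

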